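# Spin down the slab roller's loose hold-down wing nut

### The arm

A 6-joint arm with a two-finger parallel gripper is mounted at the origin on the work surface. World frame = base frame: x ahead of the robot, y to its left, z up, the work surface at z = 0. Lengths are in mm, angles in rad, forces in N, time in s.
With the tool pointing down it reaches from about 350 to 875 mm from the base axis. Payload 4.2 kg.
Tool frame: the origin (TCP) lies on the mounting face of the last link; the fingertips stand 173 mm ahead of it and the grasp point (between the pads) lies grip_point_offset ahead of it (grip_point_offset is the distance from the TCP to the grasp point, in mm); z points along the fingers, y is the line along which they close (so a half turn about z gives the same grasp; the last joint's range is limited). The gripper opens to 85 mm and grips with 20 to 120 N. Pads are 22 mm wide; open, the fingers measure 114 mm over their backs; the gripper's body (76 mm by 85 mm) begins 54 mm behind the grasp point. The pads swing forward as they close: fully open they stand 13 mm farther back than shut.
Start: joints at [-0.883, 0.385, 0.008, 0, -1.194, -0.259], TCP at [259.875, -568.388, 404.712] pointing down, gripper open.
Joint ranges: [-3.14, 3.14], [-1.21, 2.06], [-1.07, 1.41], [-3.16, 2.05], [-2.99, -0.16], [-3.1, 3.1]. Speed limits (rad/s): [2.79, 2.79, 3.14, 3.14, 3.14, 3.14].

### API

Orientations are given as a unit quaternion [x, y, z, w].
In Python, from bench import read_state, get_image, job_done, recognise, place_of, grip_point_offset gives the robot as it stands. The module is installed in compiled form; this text tells all that it offers.
- The arm moves only by the tool carry_out, never from a script. Its arguments are lists of equal length, an entry for each row: "slide": the shift along the tool's x, y, z in m, a list of three; "roll": the turn about the tool's z in degrees; "claw": the finger opening in m, from 0 to 0.0854. A call has 1 to 8 rows; each row is the pose to reach, as a shift and turn from the pose commanded when the call began, along the tool's axes at that moment; what a row does not reach only later rows make up. A row lasts 1/8 s, in which the tool goes at most 62.5 mm and 10.7 degrees, less where a joint would pass 70% of its speed; a pose out of reach is approached as far as the arm can. A call with a gripper value outside its range is refused whole. The fingers move at their own pace and stop on an object; the grip force is fixed at half the most. Time passes only in rows, so rows that repeat a pose let the fingers close. It gives the time, the measured TCP pose, the force, the opening and the grip force at its end, in the units of the state.
- read_state(): the state, without advancing time (a new reading comes with each control period).
- get_image(name): name is "side" or "top"; returns a dict with "img" (384x512x3 uint8, red, green, blue), "z_map" (384x512 float32, mm along the optical axis (not along the pixel's ray), 0 where there is no reading), "mtx" (3x3 intrinsics, pixels), "world_from_camera" (4x4, takes a point from camera to world coordinates). Camera axes: x right, y up, looking along -z (the intrinsics and any distortion apply to the point x, -y, -z); pixel columns grow to the right and rows downward; lengths in mm; the calibration is good to about 2 mm. A picture is of the moment at which its call begins.
- job_done(): hands the job in; it is judged then, once.
Trained networks look in a picture, given as the dict that the camera call returned (one of the last four; its "shot" number tells which), for a name from the list of things; names that differ only in an ending like _2 or _b are one class to them, and where a whole thing is asked for, a point or a joint stands for the part that bears it (a point fixed in the world has none). Each returns a list of dicts, best first, with "conf" (0 to 1); they miss things now and then, are a little off and sometimes report something else, mostly with a low value. They report only what shows in the picture. A call takes as long as a camera call.
- recognise(picture, thing): "at" ([column, row] in pixels, amid what is visible of it).
- place_of(picture, thing): "at" ([column, row] in pixels: a listed point, or the origin of a listed thing).
The state is a dict: "clock": time; "joints": joint angles; "joint_vel": joint speeds; "joint_efforts": joint torques, N m; "position": TCP position; "ee_rot": TCP orientation; "contact_force": force on the tool from outside, world axes, zero at the start; "wrist_torque": the same for the moment, N m; "gripper_width": finger opening in mm; "grasp_force": force on a finger pad.
Only numpy, scipy, OpenCV 4.12 (cv2) and the standard library are available. Lean on these libraries where they do the work, as an engineer would, in place of code of your own. Each camera call takes 0.05 s, during which the arm holds its last target. There are 200 camera calls.

### The job

The slab roller's brass wing nut nearest the robot, on the side away from the hand wheel, is still loose on its stud. Spin it down clockwise (seen from above) with the fingertips, stroke after stroke against its wings, until it sits finger-tight on its washer; do not pinch it or force it. Leave everything else where it is and take the hand away.

Things in the scene. Friction and masses are not known exactly. Their poses are not given: they have to be found in the camera images.
- slab_roller: Green table-top slab roller, fixed. Origin: centre of its footprint on the table; x along its bed, away from the robot; y towards its wing-nut side; z up. Foot flanges 360 mm long, 8 mm thick, |y| from 126 to 182 mm. Bed board: |x| to 210, |y| to 106, top at z = 64 mm. Hand wheel at y = -215 mm, up to z = 172 mm.
- cheek_face (a point): On the outer face of the +y cheek plate, level with the loose nut's stud: roller frame x = -150, y = 126, z = 26 mm; axes as the roller's. The plate is upright, along x (|x| to 180 mm), 52 mm high; within |x| of 50 mm it is a tower 146 mm high with its knobs, caps out to y = 138 mm. Between it and the nut's hub are only 18 mm.
- stud_top (a point): Top of the loose nut's steel stud, 10 mm thick, 42 mm above the table, on the nut's axis: roller frame x = -150, y = 154 mm, 28 mm out from the cheek plate; axes as the roller's. The flange around it is 8 mm high, the washers 25 mm across and 12.5 mm high. The other wing nut, at x = +150 mm, is tight and does not turn.
- wingnut_hub (a point): Loose brass wing nut: on its axis, at the underside of its 20 mm hub (12 mm high); x along one wing, z up; turns with it. 12.5 mm above the table when seated, 3 mm more per turn still open. Two opposite upright flat ears, 5.5 mm thick, 7.5 to 25.5 mm from the axis, 10 to 28 mm above this point, a lower web joining them to the hub. 2 to 3 N on an ear turns it; it stays where left.
- wingnut (a joint): Turn of the loose wing nut, rad, growing clockwise seen from above (tightening). 12.0 is seated on the washer; it starts 6 to 11 rad short of that. The seat is firm: there it stops.
- slat_center (a point): Loose light wood slat, 260 x 30 x 6 mm, lying on the roller's bed; this is its centre, x along it. To be left alone.
- wrench_grip (a point): Loose steel spanner, 180 mm long, 38 mm wide, 8 mm high, lying beside the wing nuts' flange; the point is on its shank, x along it. To be left alone.
- bowl_center (a point): Loose blue bowl, 110 mm across, 55 mm high; its centre. To be left alone.
- glaze_jar_center (a point): Loose reddish-brown jar with white lid and label, 68 mm across, 85 mm high; its centre. To be left alone.
- cup_center (a point): Loose white cup, 76 mm across, 85 mm high; its centre. To be left alone.
- brush_grip (a point): Loose flat brush, 190 mm long, 42 mm wide, 20 mm high; the point is on its handle, x along it towards the bristles. To be left alone.
- cork_block_center (a point): Loose cork block, 100 x 60 x 35 mm; its centre. To be left alone.

How it is judged (in metres and radians):
At the end, for the whole second after the job is handed in: The loose wing nut is screwed down to within 0.25 rad of its seat (joint above 11.75 rad) and at rest (value of joint wingnut above 11.75 rad and velocity of joint wingnut between -0.1 and 0.1 rad/s); the robot touches nothing.
It fails at once if the wing nut is pinched: its wings stand between the finger pads (the grasp point within 6 mm of the middle plane of the wings, at their height) (x of the grasp point in the frame of wingnut_hub between -0.028 and 0.028 m and y of the grasp point in the frame of wingnut_hub between -0.006 and 0.006 m and z of the grasp point in the frame of wingnut_hub below 0.036 m).
It fails at once if the wing nut is forced (pushed with more than 40 N) (contact force between the fingers and wingnut above 40 N).
It fails at once if one of the loose things is moved by more than 15 mm (distance of any of slat_center, wrench_grip, bowl_center, glaze_jar_center, cup_center, brush_grip, cork_block_center from where it was at the start of the episode above 0.015 m).
It also fails if it takes over 61 s, if anything falls off the work surface, if the arm or the gripper's body presses on something with over 40 N, if the wrist force passes 120 N, or if a joint passes its speed limit or range.

## Working session

There is one attempt and no reset: what is moved stays moved. The work goes in short steps, Python scripts to look and compute and a tool call to move; the robot and the scene stay as the last step left them, time stands still between calls to the robot, and variables do not carry over. Pictures are saved under pics/ and viewed, at most 10 in all, crops included, and the job is handed in when it is done.

Besides the shell and the picture viewer there is one more tool, called after ">>>" as name([rows], argument=value, ...), one row to a line, values as JSON. carry_out: Moves the arm, as the interface text tells. Its arguments: {"type":"object","properties":{"slide":{"type":"array"},"roll":{"type":"array"},"claw":{"type":"array"}},"required":["slide","roll","claw"]}

```bash
mkdir -p pics; cat > h.py <<'E'
import numpy as np, cv2
from bench import *
from scipy.spatial.transform import Rotation as R
def world(p,at,win=2):
    c,r=int(round(at[0])),int(round(at[1])); z=p['z_map'][max(r-win,0):r+win+1,max(c-win,0):c+win+1]; z=z[z>0]
    if len(z)==0: return None
    return px(p,at,np.median(z))
def px(p,at,z):
    K=p['mtx']; v=np.array([(at[0]-K[0,2])/K[0,0]*z,-(at[1]-K[1,2])/K[1,1]*z,-z,1]); return (p['world_from_camera']@v)[:3]
def onz(p,at,h):
    o=p['world_from_camera'][:3,3]; d=px(p,at,100.)-o; return o+d*(h-o[2])/d[2]
def proj(p,w):
    c=np.linalg.inv(p['world_from_camera'])@np.append(w,1); K=p['mtx']; return np.array([K[0,0]*c[0]/-c[2]+K[0,2],K[1,1]*-c[1]/-c[2]+K[1,2]])
E
python3 - <<'E'
from h import *
np.set_printoptions(precision=1,suppress=True)
print(grip_point_offset, read_state())
for n in ('top','side'):
    p=get_image(n); cv2.imwrite(f'pics/{n}0.png',p['img'][:,:,::-1]); print(n,p['mtx'].ravel(),p['world_from_camera'],[k for k in p])
    for t in ['slab_roller','cheek_face','stud_top','wingnut_hub','wrench_grip','bowl_center','glaze_jar_center','cup_center','brush_grip','cork_block_center','slat_center']:
        for d in place_of(p,t)[:2]: print(t,np.array(d['at']),round(d['conf'],2),world(p,d['at']))
E
```

```text
154.70000000000002 {'clock': 0.0, 'joints': array([-0.9,  0.4,  0. , -0. , -1.2, -0.3]), 'joint_vel': array([ 0., -0., -0., -0., -0., -0.]), 'joint_efforts': array([  0. , -39.2,  18.8,   4.2,  -0. ,  -0. ]), 'position': array([ 259.8, -568.2,  403.6]), 'ee_rot': array([-0.2,  1. ,  0. , -0. ]), 'contact_force': array([-0.5,  0.2, -0.5]), 'wrist_torque': array([ 0., -0.,  0.]), 'grasp_force': 0.0, 'gripper_width': 85.72518746256927}
top [408.8   0.  260.3   0.  408.8 193.6   0.    0.    1. ] [[  -0.     1.    -0.1  376.7]
 [  -1.    -0.     0.    32.1]
 [   0.     0.1    1.  1393.6]
 [   0.     0.     0.     1. ]] ['img', 'z_map', 'mtx', 'world_from_camera', 'shot']
slab_roller [294.4 145.3] 0.61 [654.2 -99.6 102.9]
cheek_face [261.1 193.6] 0.7 [508.6   7.9   8.5]
wingnut_hub [255.6 194. ] 0.36 [505.6  26.7  29.1]
wrench_grip [216.6 163.3] 0.86 [615.3 159.1   4.8]
bowl_center [384.7 244.3] 0.68 [ 331.3 -408.6    4.3]
glaze_jar_center [140.2 249.6] 0.66 [328.2 394.5  83.1]
glaze_jar_center [422.3 198.2] 0.2 [ 485.3 -539.6   17. ]
cup_center [ 85.7 206. ] 0.66 [474.3 602.    4.3]
brush_grip [420.2 198.6] 0.82 [ 484.1 -532.6   16.4]
cork_block_center [117.5 165.6] 0.98 [606.3 487.6  34.2]
slat_center [283.5 152.2] 0.75 [638.9 -66.7  68.5]
side [454.2   0.  255.9   0.  454.2 182.8   0.    0.    1. ] [[    0.9     0.2    -0.2   138. ]
 [   -0.3     0.7    -0.7 -1079.4]
 [   -0.      0.7     0.7  1205.8]
 [    0.      0.      0.      1. ]] ['img', 'z_map', 'mtx', 'world_from_camera', 'shot']
slab_roller [310.6 206.7] 0.63 [ 641.3 -169.7   65.6]
stud_top [309.9 330. ] 0.29 [ 476.2 -549.4    5.5]
wrench_grip [268.4 160. ] 0.49 [611.3 158.4   6.1]
bowl_center [247.3 296.2] 0.58 [ 280.4 -600.3  372.9]
cup_center [203.5 102.4] 0.59 [453.4 549.4  56.7]
brush_grip [309.3 327.2] 0.71 [ 475.  -545.8   16.1]
cork_block_center [239.9 111.7] 0.9 [590.9 461.9  34.2]
```

View pics/top0.png

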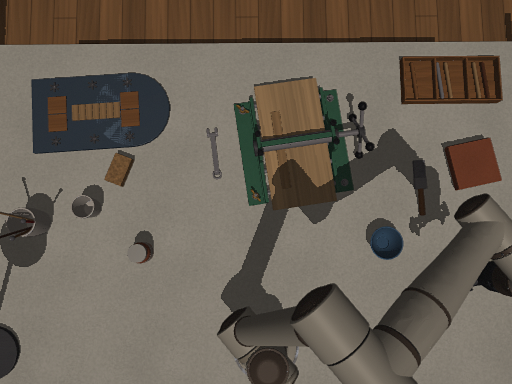

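View pics/side0.png

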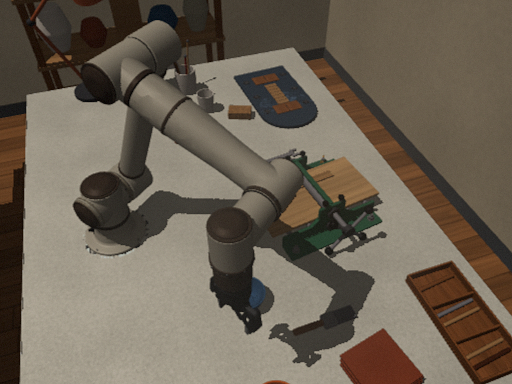

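The top view shows the loose nut near (255,193) on the left flange, and the tight one near (240,107). The spanner is at (214,152), clear to the left. The side view is largely blocked by the arm. Next I'll measure the roller's pose and zoom in on the nut.

```bash
python3 - <<'E'
from h import *
np.set_printoptions(precision=1,suppress=True,linewidth=160)
p=get_image('top'); im=p['img']; cv2.imwrite('pics/crop1.png',cv2.resize(im[90:214,222:292],None,fx=4.6,fy=4.6,interpolation=cv2.INTER_CUBIC)[:,:,::-1])
rr,cc=np.mgrid[85:215,220:365]; W=np.array([px(p,(c,r),p['z_map'][r,c]) for r,c in zip(rr.ravel(),cc.ravel())])
I=im[rr.ravel(),cc.ravel()].astype(int)
hsv=cv2.cvtColor(im,cv2.COLOR_RGB2HSV)[rr.ravel(),cc.ravel()]
br=(hsv[:,0]>12)&(hsv[:,0]<32)&(hsv[:,1]>90)
gr=(hsv[:,0]>40)&(hsv[:,0]<90)&(hsv[:,1]>60)
fl=gr&(W[:,2]<20)&(cc.ravel()<275); F=W[fl]
rect=cv2.minAreaRect(F[:,:2].astype(np.float32)); print('flange rect',rect,len(F),np.median(F[:,2]))
ch=gr&(W[:,2]>38)&(W[:,2]<58)&(cc.ravel()<275); print('cheek fit',cv2.fitLine(W[ch][:,:2].astype(np.float32),2,0,.01,.01).ravel(),ch.sum())
bd=(W[:,2]>58)&(W[:,2]<72)&(hsv[:,0]<25)&(hsv[:,1]>60); print('bed',cv2.minAreaRect(W[bd][:,:2].astype(np.float32)))
print(np.c_[cc.ravel(),rr.ravel(),W,hsv][br&(cc.ravel()<264)&(W[:,2]>10)&(W[:,2]<55)])
for k in range(2):
    for t in ['stud_top','wingnut_hub','cheek_face','wingnut']:
        for d in place_of(p,t)[:3]: print(t,np.array(d['at']),d['conf'])
E
```

```text
flange rect ((651.38671875, 48.188697814941406), (358.9706726074219, 56.492576599121094), 7.954291343688965) 1483 7.381816829788477
cheek fit [  1.    0.1 647.4  14.5] 212
bed ((672.0282592773438, -104.29002380371094), (419.5322570800781, 212.22369384765625), 7.982354164123535)
[[236.  105.  810.3  89.7  35.   20.  142.   79. ]
 [237.  105.  808.6  86.1  40.2  17.  170.  108. ]
 [238.  105.  808.1  82.6  41.9  17.  171.  106. ]
 [236.  106.  809.1  90.   27.9  27.  112.   59. ]
 [237.  106.  808.1  86.5  31.   17.  175.   83. ]
 [238.  106.  807.3  83.   33.4  17.  172.  113. ]
 [239.  106.  806.4  79.5  36.   17.  166.  109. ]
 [240.  106.  807.8  76.2  31.5  27.  125.   45. ]
 [238.  107.  803.8  83.   33.4  17.  176.   77. ]
 [239.  107.  802.6  79.4  37.1  17.  169.   92. ]
 [240.  107.  804.5  76.3  30.8  16.  140.   80. ]
 [238.  108.  806.3  83.7  14.1  27.  103.   57. ]
 [239.  108.  803.8  80.   22.2  17.  185.   73. ]
 [240.  108.  802.1  76.4  27.5  16.  130.   94. ]
 [244.  108.  803.9  62.8  21.3  18.  157.   86. ]
 [240.  109.  801.1  76.7  19.3  15.  142.   70. ]
 [244
[... 2816 characters left out ...]
1.1  22.3  40.1  17.  140.   91. ]
 [258.  198.  490.7  19.   44.8  18.  171.  103. ]
 [259.  198.  490.9  15.7  41.8  30.   94.   54. ]
 [258.  199.  487.1  19.1  47.5  17.  176.  106. ]
 [259.  199.  487.9  15.7  37.4  17.  165.  119. ]
 [259.  200.  483.9  15.8  45.5  16.  177.  111. ]
 [260.  200.  484.3  12.4  40.   17.  160.  107. ]]
stud_top [252.9 194.6] 0.88
stud_top [292.9 146.3] 0.15
wingnut_hub [254.2 194.6] 0.6
wingnut_hub [295.4 146.2] 0.48Traceback (most recent call last):
  File "<stdin>", line 16, in <module>
ValueError: it knows: bowl_center, brush_grip, cheek_face, cork_block_center, cup_center, glaze_jar_center, slab_roller, slat_center, stud_top, wingnut_hub, wrench_grip
```

View pics/crop1.png

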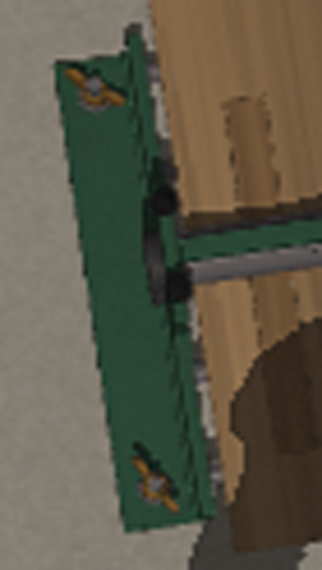

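The crop shows the loose nut at about (155,485) with its ears lying diagonally, and the tight nut at about (95,90). The flange fit gives a stud axis near world (502,27) and a yaw of 8°. The ears sit at about 32° and 212° in the roller frame. Next I'll align the tool with the roller and move above a clear spot.

```bash
cat >> h.py <<'E'
A=np.array([502.,27.3]); yaw=np.deg2rad(7.95); ex=np.array([np.cos(yaw),np.sin(yaw)]); ey=np.array([-ex[1],ex[0]])
def where():
    s=read_state(); q=R.from_quat(s['ee_rot']); p=s['position']; d=p[:2]-A; f=s['contact_force']
    x=q.as_matrix()[:,0]; z=q.as_matrix()[:,2]
    tip=p+z*173-np.r_[A,0]
    print('t %.2f roller-frame TCP x %.1f y %.1f  tip x %.1f y %.1f z %.1f yaw err %.2f tilt %s F(rx,ry,z) %.1f %.1f %.1f w %.1f'%(s['clock'],d@ex,d@ey,tip[:2]@ex,tip[:2]@ey,tip[2],np.rad2deg((np.arctan2(x[1],x[0])-yaw-np.pi+np.pi)%(2*np.pi)-np.pi),z.round(4),f[:2]@ex,f[:2]@ey,f[2],s['gripper_width']),s['joints'].round(2))
    return s
E
python3 - <<'E'
from h import *
s=where(); M=R.from_quat(s['ee_rot']).as_matrix()
tgt=np.r_[A+0*ex+60*ey,330]
print(M.T@(tgt-s['position']),np.rad2deg(np.arctan2(M[1,0],M[0,0])))
E
```

```text
t 1.40 roller-frame TCP x -322.2 y -556.5  tip x -322.2 y -556.5 z 231.7 yaw err 16.62 tilt [-1.e-04  1.e-04 -1.e+00] F(rx,ry,z) 1.8 0.6 -0.2 w 85.4 [-0.88  0.38  0.01  0.   -1.19 -0.26]
[-485.03951203  498.56446157   74.71890542] -155.4307546021595
```

>>> carry_out([
  [-0.04,0.042,0],
  [-0.08,0.084,0],
  [-0.12,0.126,0],
  [-0.16,0.168,0],
  [-0.2,0.21,0],
  [-0.24,0.252,0],
  [-0.28,0.294,0],
  [-0.32,0.336,0],
], roll=[0,0,0,0,0,0,0,0], claw=[0,0,0,0,0,0,0,0])

```text
clock: 2.4
position: [411.4, -127.9, 405.2]
ee_rot: [-0.213, 0.977, -0.0, 0.001]
contact_force: [1.0, -0.5, -0.3]
gripper_width: 0.3
grasp_force: 0.0
```

>>> carry_out([
  [-0.04,0.04,0.015],
  [-0.08,0.08,0.03],
  [-0.12,0.12,0.045],
  [-0.165,0.163,0.06],
  [-0.165,0.163,0.075],
  [-0.165,0.163,0.075],
  [-0.165,0.163,0.075],
  [-0.165,0.163,0.075],
], roll=[0,0,0,8,16.6,16.6,16.6,16.6], claw=[0,0,0,0,0,0,0,0])

```text
clock: 3.4
position: [493.5, 86.4, 330.7]
ee_rot: [-0.07, 0.998, 0.0, 0.001]
contact_force: [-0.8, 0.6, 0.5]
gripper_width: -0.2
grasp_force: 0.0
```

```bash
python3 - <<'E'
from h import *
np.set_printoptions(precision=1,suppress=True,linewidth=160)
where()
p=get_image('side'); 
q=proj(p,np.r_[A,30]); print(q); c,r=map(int,q)
cv2.imwrite('pics/s1.png',cv2.resize(p['img'][r-75:r+45,c-70:c+70],None,fx=5,fy=5,interpolation=cv2.INTER_CUBIC)[:,:,::-1])
for t in ['stud_top','wingnut_hub']:
    for d in place_of(p,t)[:2]: print(t,np.array(d['at']),d['conf'],onz(p,d['at'],42 if t=='stud_top' else 17))
E
```

```text
t 3.40 roller-frame TCP x -0.2 y 59.8  tip x 0.1 y 59.8 z 157.7 yaw err 0.03 tilt [ 0.  0. -1.] F(rx,ry,z) -0.7 0.7 0.5 w -0.2 [ 0.5  0.2 -0.4  0.  -0.9 -1.9]
[252.7 184.6]
stud_top [253.3 185.2] 0.77 [499.2  12.6  42. ]
wingnut_hub [253.1 185.7] 0.45 [505.5  33.9  17. ]
wingnut_hub [247.8 295. ] 0.42 [ 344.  -392.2   17. ]
```

View pics/s1.png

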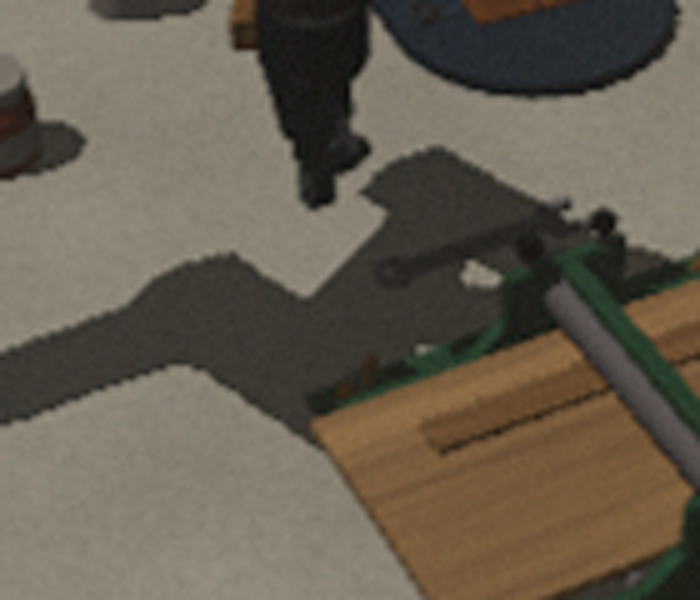

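The side view shows the shut fingertips at about (318,195), clear of everything. The nut is at about (358,375) in shadow. Now I'll lower beside it and push the outer ear.

>>> carry_out([
  [0,-0.01,0.04],
  [0,-0.02,0.08],
  [0,-0.022,0.11],
  [0,-0.022,0.128],
  [0,-0.022,0.128],
  [0,-0.022,0.128],
], roll=[0,0,0,0,0,0], claw=[0,0,0,0,0,0])

```text
clock: 4.3
position: [497.0, 65.4, 202.6]
ee_rot: [-0.07, 0.998, 0.0, 0.001]
contact_force: [1.1, 0.7, 0.2]
gripper_width: 0.2
grasp_force: 0.0
```

```bash
python3 - <<'E'
from h import *
where()
E
```

```text
t 4.30 roller-frame TCP x 0.3 y 38.4  tip x 0.6 y 38.5 z 29.6 yaw err 0.04 tilt [ 1.7e-03  6.0e-04 -1.0e+00] F(rx,ry,z) 1.1 0.5 0.2 w 0.2 [ 0.46  0.43 -0.54  0.   -0.6  -1.89]
```

>>> carry_out([
  [-0.002,-0.008,0],
  [-0.004,-0.014,0],
  [-0.008,-0.0155,0],
  [-0.012,-0.017,0],
  [-0.017,-0.021,0],
  [-0.021,-0.026,0],
  [-0.021,-0.026,0],
], roll=[0,0,0,0,0,0,0], claw=[0,0,0,0,0,0,0])

```text
clock: 5.18
position: [521.7, 42.3, 201.7]
ee_rot: [-0.069, 0.998, 0.0, 0.001]
contact_force: [-0.0, 0.1, -0.5]
gripper_width: 0.0
grasp_force: 0.5
```

```bash
python3 - <<'E'
from h import *
where()
E
```

```text
t 5.17 roller-frame TCP x 21.6 y 12.2  tip x 21.8 y 12.2 z 28.7 yaw err 0.00 tilt [ 1.3e-03  3.0e-04 -1.0e+00] F(rx,ry,z) -0.0 0.1 -0.5 w 0.0 [ 0.39  0.46 -0.48  0.   -0.63 -1.82]
```

>>> carry_out([
  [-0.0025,-0.006,0],
  [-0.003,-0.012,0],
  [-0.003,-0.014,0],
  [-0.003,-0.014,0],
  [-0.004,-0.008,0],
  [-0.004,-0.008,-0.04],
  [-0.004,0.04,-0.06],
  [-0.004,0.05,-0.06],
], roll=[0,0,0,0,0,0,0,0], claw=[0,0,0,0,0,0,0,0])

```text
clock: 6.18
position: [518.2, 94.5, 263.6]
ee_rot: [-0.071, 0.997, 0.001, 0.002]
contact_force: [0.3, -0.8, 0.0]
gripper_width: 0.0
grasp_force: 0.0
```

```bash
cat >> h.py <<'E'
def nut(name=None):
    p=get_image('top'); im=p['img']; c,r=map(int,proj(p,np.r_[A,35])); L=[]
    hsv=cv2.cvtColor(im,cv2.COLOR_RGB2HSV)
    for i in range(r-11,r+12):
        for j in range(c-11,c+12):
            h=hsv[i,j]
            if 12<h[0]<32 and h[1]>90:
                w=onz(p,(j,i),38); d=w[:2]-A; rr=np.hypot(*d)
                if 8<rr<30: L.append([d@ex,d@ey])
    L=np.array(L)
    if len(L)>3:
        a=np.arctan2(L[:,1],L[:,0]); print('n',len(L),'ear axis deg (roller)',np.rad2deg(np.angle(np.exp(2j*a).mean())/2),abs(np.exp(2j*a).mean()),L.mean(0))
    if name: cv2.imwrite('pics/'+name,cv2.resize(im[r-25:r+25,c-30:c+30],None,fx=10,fy=10,interpolation=cv2.INTER_CUBIC)[:,:,::-1])
E
python3 - <<'E'
from h import *
where(); nut('n1.png')
E
```

```text
t 6.17 roller-frame TCP x 25.3 y 64.4  tip x 26.0 y 64.5 z 90.6 yaw err 0.18 tilt [ 0.0038  0.0016 -1.    ] F(rx,ry,z) 0.2 -0.9 0.0 w 0.0 [ 0.49  0.37 -0.42  0.   -0.78 -1.92]
n 27 ear axis deg (roller) -45.94982469712933 0.631558330798526 [-1.84261827  1.8032121 ]
```

View pics/n1.png

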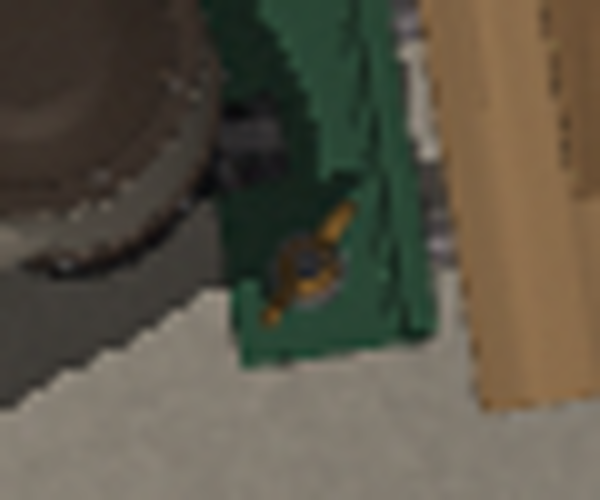

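The picture shows the ears running from about (275,315) to (350,205). That puts them at about -42°/138° in the roller frame, so the nut turned 1.3 rad. The contact model holds. Next is a full stroke on the other ear.

>>> carry_out([
  [0.03,-0.031,0],
  [0.059,-0.062,0],
  [0.059,-0.062,0],
  [0.059,-0.062,0.03],
  [0.059,-0.062,0.06],
  [0.059,-0.062,0.06],
  [0.059,-0.062,0.06],
], roll=[0,0,0,0,0,0,0], claw=[0,0,0,0,0,0,0])

```text
clock: 7.1
position: [468.8, 23.2, 202.1]
ee_rot: [-0.07, 0.998, -0.0, 0.0]
contact_force: [0.4, -0.1, 1.2]
gripper_width: 0.1
grasp_force: 0.0
```

```bash
python3 - <<'E'
from h import *
where()
E
```

```text
t 7.10 roller-frame TCP x -33.5 y 0.5  tip x -33.4 y 0.5 z 29.1 yaw err 0.05 tilt [ 5.e-04 -1.e-04 -1.e+00] F(rx,ry,z) 0.3 -0.2 1.2 w 0.1 [ 0.4   0.39 -0.62  0.   -0.56 -1.83]
```

>>> carry_out([
  [-0.008,-0.001,0],
  [-0.01,0.004,0],
  [-0.012,0.01,0],
  [-0.016,0.016,0],
  [-0.022,0.021,0],
  [-0.029,0.024,0],
  [-0.037,0.024,0],
  [-0.045,0.0215,0],
], roll=[0,0,0,0,0,0,0,0], claw=[0,0,0,0,0,0,0,0])

```text
clock: 8.1
position: [510.4, 50.8, 201.6]
ee_rot: [-0.07, 0.998, 0.0, 0.0]
contact_force: [-3.1, 1.6, -0.0]
gripper_width: -0.2
grasp_force: 1.0
```

>>> carry_out([
  [-0.006,-0.0045,0],
  [-0.01,-0.0095,0],
  [-0.0125,-0.0155,0],
  [-0.013,-0.0215,0],
  [-0.013,-0.0235,0],
  [-0.013,-0.0235,0],
  [-0.014,-0.017,0],
  [-0.014,-0.017,-0.05],
], roll=[0,0,0,0,0,0,0,0], claw=[0,0,0,0,0,0,0,0])

```text
clock: 9.1
position: [524.5, 35.6, 248.7]
ee_rot: [-0.069, 0.998, -0.001, -0.005]
contact_force: [1.3, 0.7, -0.3]
gripper_width: -0.0
grasp_force: 0.0
```

>>> carry_out([
  [0,0.03,-0.01],
  [0,0.06,-0.01],
  [0,0.06,-0.01],
], roll=[0,0,0], claw=[0,0,0])

```text
clock: 9.48
position: [517.2, 96.6, 261.9]
ee_rot: [-0.071, 0.997, -0.0, -0.0]
contact_force: [-0.2, 0.4, 0.3]
gripper_width: -0.1
grasp_force: 0.0
```

```bash
python3 - <<'E'
from h import *
where(); nut('n2.png')
E
```

```text
t 9.47 roller-frame TCP x 24.6 y 66.5  tip x 24.6 y 66.5 z 88.9 yaw err 0.19 tilt [-0.e+00 -1.e-04 -1.e+00] F(rx,ry,z) -0.1 0.4 0.3 w -0.1 [ 0.49  0.37 -0.42  0.   -0.78 -1.92]
n 28 ear axis deg (roller) -45.21381663775939 0.6409071539841332 [-1.13491173  1.33420787]
```

View pics/n2.png

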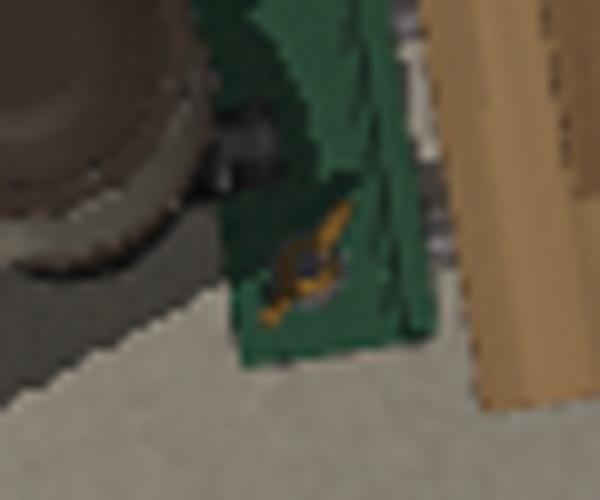

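The nut is again at about -42°, with the ears at (270,315) and (345,205), so total turn is about 4.4 rad. The remaining 1.6–6.6 rad needs care. I'll compare nut heights, then do the part of the next stroke that is certainly safe.

```bash
python3 - <<'E'
from h import *
for nm,B in (('loose',A),('tight',A+300*ex)):
    V=[]
    for k in range(8):
        p=get_image('top'); hsv=cv2.cvtColor(p['img'],cv2.COLOR_RGB2HSV); c,r=map(int,proj(p,np.r_[B,35])); v=[]
        for i in range(r-9,r+10):
            for j in range(c-9,c+10):
                h=hsv[i,j]
                if 12<h[0]<32 and h[1]>90: v.append(px(p,(j,i),p['z_map'][i,j])[2])
        V.append(np.sort(v)[-6:])
    V=np.array(V); print(nm,V.mean(0).round(1),V.std(0).round(1))
E
```

```text
loose [ 40.2  40.5  41.   42.3  43.4 550.1] [  0.9   0.9   0.9   1.3   2.2 653.4]
tight [ 39.6  40.   40.4  41.   41.5 212. ] [  1.    0.8   0.8   1.    1.  446.6]
```

>>> carry_out([
  [0.03,-0.032,0],
  [0.059,-0.065,0],
  [0.059,-0.065,0],
  [0.059,-0.065,0.03],
  [0.059,-0.065,0.06],
  [0.059,-0.065,0.06],
  [0.059,-0.065,0.06],
], roll=[0,0,0,0,0,0,0], claw=[0,0,0,0,0,0,0])

```text
clock: 11.2
position: [469.1, 23.0, 202.5]
ee_rot: [-0.07, 0.998, 0.0, 0.001]
contact_force: [0.1, 0.0, -0.3]
gripper_width: -0.4
grasp_force: 0.0
```

>>> carry_out([
  [-0.008,-0.001,0],
  [-0.01,0.004,0],
  [-0.012,0.01,0],
  [-0.016,0.016,0],
  [-0.022,0.021,0],
  [-0.026,0.023,0],
  [-0.026,0.023,0],
], roll=[0,0,0,0,0,0,0], claw=[0,0,0,0,0,0,0])

```text
clock: 12.08
position: [491.0, 49.2, 201.6]
ee_rot: [-0.07, 0.998, 0.0, 0.0]
contact_force: [-2.1, 0.4, -0.0]
gripper_width: 0.2
grasp_force: 0.8
```

```bash
python3 - <<'E'
from h import *
where()
E
```

```text
t 12.07 roller-frame TCP x -7.8 y 23.2  tip x -7.8 y 23.3 z 28.6 yaw err 0.03 tilt [ 3.e-04  3.e-04 -1.e+00] F(rx,ry,z) -2.0 0.7 -0.0 w 0.2 [ 0.43  0.42 -0.56 -0.   -0.59 -1.86]
```

>>> carry_out([
  [-0.0015,0.0003,0],
  [-0.003,0.0006,0],
  [-0.003,0.0006,0],
], roll=[0,0,0], claw=[0,0,0])

```text
clock: 12.45
position: [493.6, 49.8, 201.6]
ee_rot: [-0.069, 0.998, -0.0, -0.0]
contact_force: [-2.7, -0.6, -0.6]
gripper_width: 0.3
grasp_force: 0.9
```

>>> carry_out([
  [-0.0015,0,0],
  [-0.003,0,0],
  [-0.003,0,0],
], roll=[0,0,0], claw=[0,0,0])

```text
clock: 12.82
position: [496.7, 50.2, 201.7]
ee_rot: [-0.069, 0.998, 0.0, -0.0]
contact_force: [-2.8, -1.7, 0.6]
gripper_width: -0.2
grasp_force: 1.1
```

>>> carry_out([
  [-0.0015,0,0],
  [-0.003,0,0],
  [-0.003,0,0],
], roll=[0,0,0], claw=[0,0,0])

```text
clock: 13.2
position: [499.8, 50.9, 201.8]
ee_rot: [-0.07, 0.998, 0.0, 0.0]
contact_force: [-3.0, -0.5, -0.7]
gripper_width: -0.0
grasp_force: 1.3
```

>>> carry_out([
  [-0.0015,0,0],
  [-0.003,0,0],
  [-0.003,0,0],
], roll=[0,0,0], claw=[0,0,0])

```text
clock: 13.58
position: [502.9, 51.3, 201.8]
ee_rot: [-0.07, 0.998, 0.0, 0.001]
contact_force: [-2.5, 0.4, 0.1]
gripper_width: -0.1
grasp_force: 1.0
```

>>> carry_out([
  [-0.0015,-0.0004,0],
  [-0.003,-0.0008,0],
  [-0.003,-0.0008,0],
], roll=[0,0,0], claw=[0,0,0])

```text
clock: 13.95
position: [504.9, 50.7, 201.4]
ee_rot: [-0.069, 0.998, -0.0, -0.001]
contact_force: [-6.6, 3.2, 1.5]
gripper_width: -0.2
grasp_force: 3.0
```

>>> carry_out([
  [-0.001,-0.0004,0],
  [-0.001,-0.0004,0],
  [-0.001,-0.0004,0],
], roll=[0,0,0], claw=[0,0,0])

```text
clock: 14.32
position: [505.3, 50.5, 201.3]
ee_rot: [-0.069, 0.998, -0.0, -0.002]
contact_force: [-7.8, 4.3, 2.9]
gripper_width: 0.1
grasp_force: 4.1
```

```bash
python3 - <<'E'
from h import *
where()
E
```

```text
t 14.32 roller-frame TCP x 6.5 y 22.5  tip x 5.8 y 22.6 z 28.3 yaw err -0.03 tilt [-4.2e-03 -5.0e-04 -1.0e+00] F(rx,ry,z) -7.1 5.3 2.9 w 0.1 [ 0.42  0.44 -0.52 -0.   -0.61 -1.85]
```

>>> carry_out([
  [-0.001,-0.0006,0],
  [-0.002,-0.0012,0],
  [-0.002,-0.0012,0],
  [-0.002,-0.0012,0],
], roll=[0,0,0,0], claw=[0,0,0,0])

```text
clock: 14.82
position: [506.3, 49.9, 201.1]
ee_rot: [-0.069, 0.998, -0.0, -0.004]
contact_force: [-12.7, 8.4, 5.6]
gripper_width: -0.0
grasp_force: 7.3
```

```bash
python3 - <<'E'
from h import *
where()
E
```

```text
t 14.82 roller-frame TCP x 7.4 y 21.8  tip x 6.1 y 21.9 z 28.1 yaw err -0.07 tilt [-7.5e-03 -5.0e-04 -1.0e+00] F(rx,ry,z) -11.4 10.1 5.6 w -0.0 [ 0.42  0.44 -0.52 -0.   -0.62 -1.85]
```

The force rises to 15 N while the tip stays put, which looks like the firm seat. I'll back off, lift and check.

>>> carry_out([
  [0.006,0.008,0],
  [0.01,0.014,0],
  [0.01,0.014,-0.03],
  [0.01,0.03,-0.07],
  [-0.01,0.055,-0.07],
  [-0.01,0.055,-0.07],
  [-0.01,0.055,-0.07],
], roll=[0,0,0,0,0,0,0], claw=[0,0,0,0,0,0,0])

```text
clock: 15.7
position: [510.9, 105.2, 271.4]
ee_rot: [-0.069, 0.998, -0.0, -0.0]
contact_force: [-0.5, 0.2, -0.5]
gripper_width: -0.0
grasp_force: 0.0
```

```bash
python3 - <<'E'
from h import *
where(); nut('n3.png')
for nm,B in (('loose',A),('tight',A+300*ex)):
    V=[]
    for k in range(12):
        p=get_image('top'); hsv=cv2.cvtColor(p['img'],cv2.COLOR_RGB2HSV); c,r=map(int,proj(p,np.r_[B,35])); v=[]
        for i in range(r-9,r+10):
            for j in range(c-9,c+10):
                h=hsv[i,j]
                if 12<h[0]<32 and h[1]>90: 
                    z=px(p,(j,i),p['z_map'][i,j])[2]
                    if z<60: v.append(z)
        V.append(np.sort(v)[-6:])
    V=np.array(V); print(nm,V.mean(0).round(1),V.std(0).round(1))
E
```

```text
t 15.70 roller-frame TCP x 19.6 y 76.0  tip x 19.6 y 75.9 z 98.4 yaw err 0.02 tilt [-3.e-04 -2.e-04 -1.e+00] F(rx,ry,z) -0.4 0.3 -0.5 w -0.0 [ 0.51  0.35 -0.42 -0.   -0.8  -1.95]
n 26 ear axis deg (roller) 36.07550429794884 0.609411184718344 [-1.28437647  1.6021396 ]
loose [38.9 39.5 40.  40.8 41.7 43. ] [1.2 1.6 1.7 1.6 1.4 1.4]
tight [39.1 39.8 40.2 40.7 41.8 44.5] [0.9 1.2 1.4 1.4 1.5 2.6]
```

View pics/n3.png

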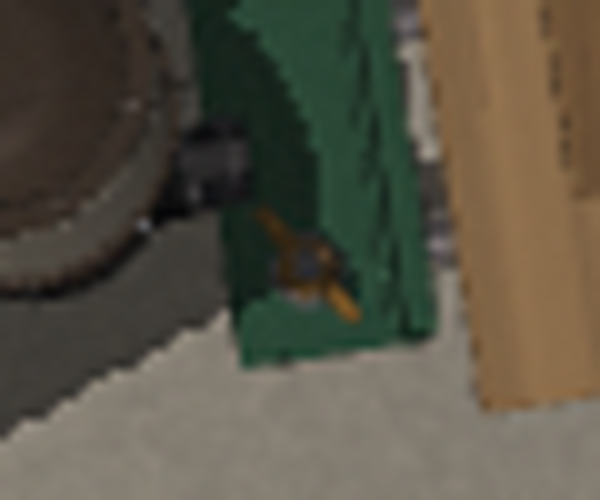

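The ears now run from (262,212) to (355,318), about 34°. The total turn is about 6.2 rad, and the ear heights match the tight nut (40.0 vs 40.2 mm). The nut also moved freely past this same angle on the first stroke, so the firm stop is the seat. The hand is clear.

```bash
python3 -c "
from bench import *
print(job_done())"
```

```text
the job is handed in; nothing more can be done
None
```

I turned the loose wing nut down about 6.2 rad in three fingertip strokes until it came up against a firm stop at about 15 N. It now sits level with the tight nut, the hand is clear, and the job is handed in; no verdict came back.

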